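Tap the steel block home against the hidden stop

ROBOT

A 6-joint arm with a two-finger parallel gripper is mounted at the origin on the work surface. World frame = base frame: x ahead of the robot, y to its left, z up, the work surface at z = 0. Lengths are in mm, angles in degrees, forces in N, time in s.
With the tool pointing down it reaches from about 325 to 925 mm from the base axis. Payload 3.1 kg.
Tool frame: the origin (TCP) lies at the very end of the fingers, on their centre line; the grasp point (between the pads) lies grasp_offset behind it (grasp_offset is the distance from the TCP to the grasp point, in mm); z points along the fingers, x is the direction in which the jaws open and shut, and the axes are right-handed (so a half turn about z gives the same grasp; the last joint's range is limited). The gripper opens to 85 mm and grips with 20 to 120 N. Pads are 22 mm wide; open, the fingers measure 114 mm over their backs; the gripper's body (76 mm by 85 mm) begins 54 mm behind the grasp point. The pads swing forward as they close: fully open they stand 13 mm farther back than shut.
Start: joints at [-81.715, 12.427, 92.441, -0, 75.132, -6.429], TCP at [158.763, -604.511, 231.3] pointing down, gripper open.
Joint ranges: [-157.48, 157.48], [-44.54, 120.13], [17.64, 146.25], [-64.5, 244.5], [7.68, 150.69], [-147.95, 147.95]. Speed limits (degrees/s): [159.86, 159.86, 180, 180, 180, 180].

INTERFACE

Orientations are given as [roll, pitch, yaw] about the fixed x, y, z axes, in that order (R = Rz(yaw) Ry(pitch) Rx(roll)).
In Python, from station import * gives the robot as it stands. Calls block until the motion is done:
- goto(position, orientation): joint-space move of the TCP to a pose.
- move_l(position, attitude=None, speed=150): straight line of the TCP; attitude=None keeps the orientation; speed is the mean speed in mm/s.
- move_j(angles): joint-space move.
- grip(opening, squeeze=None): finger opening in mm; squeeze is the grip in N (None keeps the last); returns when the fingers have stopped.
- wait(seconds).
- solve_ik(position, orientation): joint angles nearest the present ones, or None.
- get_obs(): the state.
- get_image(name): name is "scene" or "top"; returns the picture (420x560x3 uint8, red, green, blue); there is no depth.
- get_calibration(name): a dict with "fx", "fy", "cx", "cy" (pixels), "D" ([k1, k2, p1, p2, k3] as OpenCV has them; the pictures are not rectified), "R" (3x3) and "t" (3): a world point X has camera coordinates R X + t. Camera axes: x right, y down, z forward; pixel columns grow to the right and rows downward; lengths in mm; the calibration is good to about 2 mm. A picture is of the moment at which its call begins. get_calibration takes no time and is no camera call.
A pose or a line that the arm cannot do raises Unreachable and nothing moves.
- sign_off(): hands the job in, once; it reports no verdict.
Trained networks look in the newest picture that a camera, given by its name, has taken for a name from the list of things; names that differ only in an ending like _2 or _b are one class to them, and where a whole thing is asked for, a point or a joint stands for the part that bears it (a point fixed in the world has none). Each returns a list of dicts, best first, with "score" (0 to 1); they miss things now and then, are a little off and sometimes report something else, mostly with a low value. They report only what shows in the picture. A call takes as long as a camera call. They do not tell look-alikes from the thing itself.
- spot_in(name, camera): "extent" ([centre column, centre row, width, height] in pixels, round what is visible of it).
- regions_of(name, camera): "region" (420x560 bool, what is visible of it) and "extent" ([centre column, centre row, width, height] in pixels, round what is visible of it).
The state is a dict: "t": time; "joint_pos": joint angles; "qvel": joint speeds; "effort": joint torques, N m; "tcp_pos": TCP position; "ee_rot": TCP orientation; "wrist_force": force on the tool from outside, world axes, zero at the start; "moment": the same for the moment, N m; "grip_width": finger opening in mm.
Only numpy, scipy, OpenCV 4.12 (cv2) and the standard library are available. Lean on these libraries where they do the work, as an engineer would, in place of code of your own. Each camera call takes 0.05 s, during which the arm holds its last target. There are 200 camera calls.

TASK

Pick up the wooden mallet and use its head to nudge the steel block along the guide into the covered housing, with small gentle taps, until it has pushed in the light spring pin and sits fully home against the solid stop hidden inside. Move the block with the mallet only, never with the gripper, and neither hit it fast nor force it hard once it is home. Then lay the mallet back down on the middle of the cork mat and leave the jar, the brick and the burr stand where they are.

Things in the scene. Friction and masses are not known exactly. Their poses are not given: they have to be found in the camera images.
- bed: dark steel guide bed, fixed, 270 long x 80 wide x 12 mm thick, with two low rails along it (6 mm high above the bed, 31 mm apart inside, 47 mm over their outsides). Origin: on the bench surface under the housing's mouth, on the centre line. +x: along the guide, the way the block goes, mostly to the robot's left; z up. Runs from x = -150 to +120 mm.
- housing: grey cover fixed over the far part of the bed, 118 long, 70 wide, top 62 mm above the bench, open at its mouth only. Origin and axes as bed: mouth at x = 0, back at x = 118 mm. Its walls do not touch the block. Inside, out of sight, is a rigid stop, its face at an unknown place 55 to 85 mm from the mouth, new each time.
- mouth (a point): middle of the housing's mouth, 30 mm above the bench, axes as the bed's. A spring pin sticks 5 mm out of the hidden stop towards the mouth; it takes only 0.3 N at first touch and 1.5 N fully in, so touching the pin is hardly felt and is not home. When the block meets the stop it moves no more and the force climbs at once. The block's friction then holds it there.
- block_end (a point): centre of the outer end face (to be tapped) of the steel block, a bar 120 long x 28 wide x 36 mm high lying loose between the rails on the bed: underside 12, this point 30, top 48 mm above the bench. +x points along the block into the housing. Its other end starts 5 to 30 mm inside the mouth; at home 35 to 65 mm of it still stick out.
- block_mid (a point): centre of the steel block, 60 mm ahead (+x) of block_end; mass 0.6 to 1 kg. It slides with a dry drag of about 3 to 9 N, different each time. A slow push reaching 7 N above that drag proves it home; over 30 N between mallet and block is too hard, and it must never go faster than 0.15 m/s.
- mallet_grip (a point): place to hold the wooden mallet: a flat-sided part of its handle, 16 mm wide (across y), 18 high, centre 20 mm above what it lies on. x: along the handle towards the head; z up. The handle runs back to 124 mm behind this point and thickens to a 40 mm butt over the last 35 mm. Mass 0.16 kg. It lies level on head and butt.
- mallet_head (a point): centre of the mallet's head, 42 mm ahead (+x) of mallet_grip at the same height, same axes: a wooden cylinder 40 mm in diameter and 80 long, its axis along y, its flat round faces at y = +40 and -40 mm.
- mat: cork mat, fixed, 240 (x) x 180 (y) x 5 mm thick. Origin: centre of its underside, on the bench. The mallet starts near its middle, handle roughly along the mat's x, and goes back there.
- jar_mid (a point): mid-height centre of a glass jar with a lid, 60 mm in diameter, 85 high; leave it alone
- brick_mid (a point): centre of a soldering brick, 115 x 60 x 35 mm; leave it alone
- burrs_mid (a point): centre of a wooden burr stand, 50 x 100 x 30 mm, with steel burrs standing in it up to 60 mm high; leave it alone
Mind the look-alikes: they are no part of the job. Of the things like the part that bears mallet_grip, leave any that is pink, turquoise or white; of the rest the larger one is meant.

How it is judged:
By the outcome, as a careful person would: the job done as asked, in the order asked, and still so for the second after the job is handed in, with the robot touching nothing.
It also fails if it takes over 67 s, if anything falls off the work surface, if the arm or the gripper's body presses on something with over 40 N, if the wrist force passes 120 N, or if a joint passes its speed limit or range.

## Working session

There is one attempt and no reset: what is moved stays moved. The work goes in short steps, each a Python script; the robot and the scene stay as the last script left them, time stands still between calls to the robot, and variables do not carry over. Pictures are saved under pics/ and viewed, about 8 in all and at most 12, crops included, and the job is handed in when it is done.

```bash
ls; mkdir -p pics; cat > h.py <<'E'
from station import *
import numpy as np, cv2
def snap(n):
    im=get_image(n); return im
def save(im,f): cv2.imwrite('pics/'+f,cv2.cvtColor(im,cv2.COLOR_RGB2BGR))
def cal(n):
    c=get_calibration(n); K=np.array([[c['fx'],0,c['cx']],[0,c['fy'],c['cy']],[0,0,1.]])
    return K,np.array(c['D'],float),np.array(c['R'],float),np.array(c['t'],float)
def ray(n,uv,z):
    K,D,R,t=cal(n); uv=np.array(uv,float).reshape(-1,1,2)
    p=cv2.undistortPoints(uv,K,D).reshape(-1,2); d=np.c_[p,np.ones(len(p))]@R; o=-R.T@t
    return o+d*((z-o[2])/d[:,2])[:,None]
def proj(n,X):
    K,D,R,t=cal(n); return cv2.projectPoints(np.array(X,float).reshape(-1,1,3),cv2.Rodrigues(R)[0],t,K,D)[0].reshape(-1,2)
E
python3 - <<'E'
from h import *
for n in("scene","top"):
    save(snap(n),n+'1.png'); K,D,R,t=cal(n); print(n,-R.T@t,K[0,0],R[2])
    for k in("bed","housing","block_mid","mallet_grip","mat","jar_mid","brick_mid","burrs_mid"):
        print(k,[(round(d['score'],2),np.round(d['extent']).tolist()) for d in spot_in(k,n)])
print(get_obs())
import station; print(getattr(station,'grasp_offset',None))
E
```

```text
pics
scene [1253.92534497 -474.84694465  952.09721072] 527.3225664639427 [-0.61180765  0.36149518 -0.70357134]
bed [(0.79, [325.0, 266.0, 98.0, 73.0]), (0.37, [322.0, 317.0, 38.0, 46.0])]
housing [(0.75, [348.0, 233.0, 54.0, 52.0])]
block_mid [(0.64, [160.0, 277.0, 67.0, 70.0]), (0.59, [319.0, 258.0, 43.0, 35.0])]
mallet_grip [(0.96, [161.0, 278.0, 62.0, 71.0]), (0.87, [314.0, 184.0, 55.0, 50.0]), (0.78, [229.0, 212.0, 47.0, 23.0]), (0.71, [140.0, 202.0, 27.0, 43.0]), (0.6, [217.0, 380.0, 97.0, 62.0])]
mat [(0.66, [160.0, 285.0, 129.0, 104.0])]
jar_mid [(0.8, [322.0, 315.0, 33.0, 46.0])]
brick_mid [(0.68, [404.0, 182.0, 51.0, 34.0])]
burrs_mid [(0.72, [436.0, 232.0, 32.0, 38.0]), (0.67, [321.0, 315.0, 36.0, 50.0])]
top [ 355.6947046     4.1072761  1050.65484776] 380.32898603093594 [ 0.16209796 -0.00461521 -0.98676388]
bed [(0.81, [276.0, 180.0, 82.0, 52.0])]
housing [(0.72, [242.0, 187.0, 51.0, 35.0])]
block_mid [(0.6, [281.0, 174.0, 39.0, 24.0])]
mallet_grip [(0.97, [399.0, 232.0, 36.0, 72.0]), (0.95, [313.0, 270.0, 43.0, 36.0]), (0.9, [397.0, 127.0, 54.0, 56.0]), (0.8, [229.0, 265.
[... 246 characters left out ...]
 154.0, 37.0, 29.0])]
{'t': 0.9, 'joint_pos': array([-8.17149195e+01,  1.24239633e+01,  9.24387718e+01,  8.03647475e-04,
        7.51328032e+01, -6.42664638e+00]), 'qvel': array([ 0.02821712,  0.03521121,  0.07348616, -0.00363083,  0.05528543,
        0.02442782]), 'effort': array([ 2.61432723e-05, -3.96884286e+01, -3.04261959e+01, -1.54278532e-04,
        6.22207172e-04,  4.69758419e-06]), 'tcp_pos': array([ 158.77287056, -604.52861952,  231.3585479 ]), 'ee_rot': array([-1.79999728e+02, -4.52065772e-03, -7.52884793e+01]), 'wrist_force': array([-0.36892497,  0.2109984 ,  0.48907435]), 'moment': array([ 0.01217446, -0.04477133,  0.03282526]), 'grip_width': 85.5882047933608}
18.700000000000003
```

```bash
python3 - <<'E'
import cv2
a=cv2.imread('pics/top1.png')[80:370,110:510]; cv2.imwrite('pics/t1c.png',cv2.resize(a,None,fx=2,fy=2,interpolation=cv2.INTER_CUBIC))
E
```

```text
(no output)
```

View pics/t1c.png

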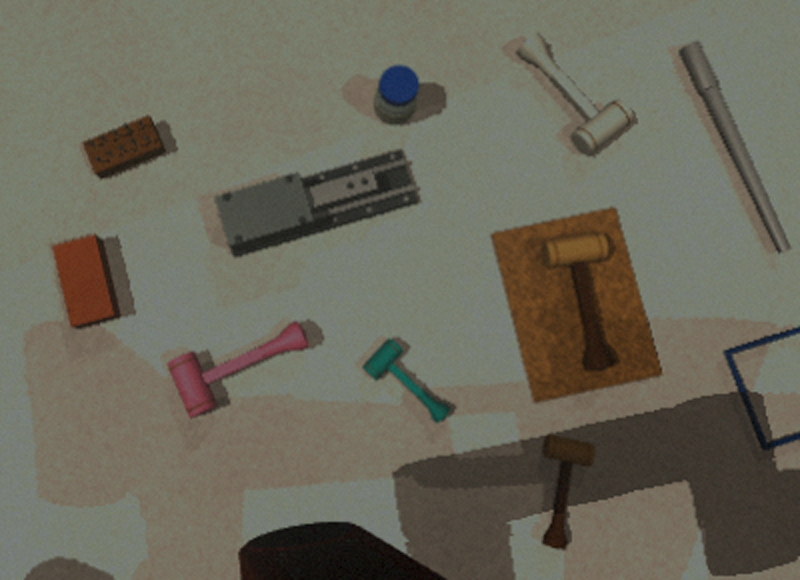

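View pics/scene1.png

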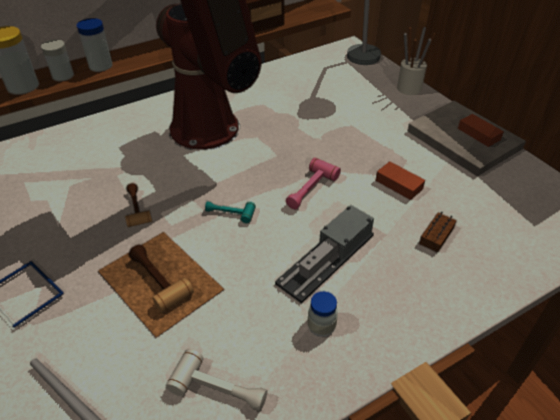

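The top crop (2x, offset 110,80) shows the tan mallet on the mat: head at about (578,248), butt at (600,360). The small brown mallet near (560,490) is the look-alike. The guide runs from (411,177) left to the housing, with the block end near (375,180). The scene view agrees. Next I'll measure.

```bash
python3 - <<'E'
from h import *
f=lambda l:[(110+u/2,80+v/2) for u,v in l]
np.set_printoptions(precision=1,suppress=True)
print('mat',ray('top',f([(492,233),(615,208),(661,375),(534,402)]),5))
print('head ends ctr,butt',ray('top',f([(545,248),(610,247),(578,248),(598,358)]),25))
print('bed right end corners',ray('top',f([(404,150),(419,203)]),12))
print('housing top',ray('top',f([(217,195),(300,173),(313,236),(232,248)]),62))
print('block end top corners',ray('top',f([(374,171),(378,188)]),48))
ims={n:snap(n) for n in('top','scene')}
for n in ims:
  im=ims[n].copy()
  for k in('mallet_grip','bed','mat','block_mid','housing'):
    r=regions_of(k,n)
    for d in r[:1 if k!='mallet_grip' else 3]:
        m=d['region'].astype(np.uint8); print(n,k,round(d['score'],2),np.round(d['extent']),cv2.minAreaRect(cv2.findNonZero(m)))
        if k in('mat','mallet_grip'): np.save(f'{n}_{k}_{int(d["extent"][0])}.npy',m)
# magnified views
a=cv2.resize(ims['top'][145:215,205:330],(800,448),interpolation=cv2.INTER_CUBIC); save(a,'bt.png')
a=cv2.resize(ims['scene'][195:305,265:385],(654,600),interpolation=cv2.INTER_CUBIC); save(a,'bs.png')
E
```

```text
mat [[ 574.2 -220.4    5. ]
 [ 609.9 -394.6    5. ]
 [ 377.1 -442.4    5. ]
 [ 340.9 -268.8    5. ]]
head ends ctr,butt [[ 548.9 -287.9   25. ]
 [ 550.2 -376.8   25. ]
 [ 548.9 -333.    25. ]
 [ 399.1 -351.6   25. ]]
bed right end corners [[ 693.   -98.2   12. ]
 [ 615.8 -118.    12. ]]
housing top [[614.4 157.7  62. ]
 [644.8  47.   62. ]
 [558.4  29.3  62. ]
 [542.3 136.2  62. ]]
block end top corners [[651.6 -53.2  48. ]
 [627.8 -58.4  48. ]]
top mallet_grip 0.94 [398. 232.  37.  70.] ((398.3337707519531, 230.06448364257812), (71.0136947631836, 34.49190139770508), 87.22978973388672)
top mallet_grip 0.77 [395. 127.  56.  60.] ((394.32940673828125, 123.71765899658203), (65.29606628417969, 32.756500244140625), 49.398704528808594)
top mallet_grip 0.66 [395. 329.  30.  54.] ((394.5, 326.0), (56.0, 25.0), 90.0)
top bed 0.8 [273. 181.  89.  53.] ((269.39306640625, 181.30677795410156), (29.930530548095703, 94.46959686279297), 72.34988403320312)
top mat 0.81 [398. 233.  85.  95.] ((397.7059326171875, 231.32351684570312), (90.22325134277344, 66.21221923828125), 75.96376037597656)
top block_
[... 569 characters left out ...]
scene mallet_grip 0.66 [315. 185.  54.  52.] ((313.0923156738281, 186.0869140625), (31.90320587158203, 60.22381591796875), 32.96940612792969)
scene bed 0.82 [324. 264.  99.  75.] ((323.9551086425781, 257.92919921875), (34.75394821166992, 105.37975311279297), 46.332218170166016)
scene mat 0.78 [164. 285. 125. 104.] ((160.7675018310547, 280.3326110839844), (95.53961944580078, 83.66278839111328), 48.99091720581055)
scene block_mid 0.36 [319. 257.  43.  39.] ((318.37255859375, 257.2889404296875), (18.92237663269043, 48.518917083740234), 48.57633590698242)
scene housing 0.64 [348. 233.  54.  54.] ((345.34405517578125, 230.8336944580078), (36.34007263183594, 57.907012939453125), 46.84761428833008)
```

View pics/bt.png

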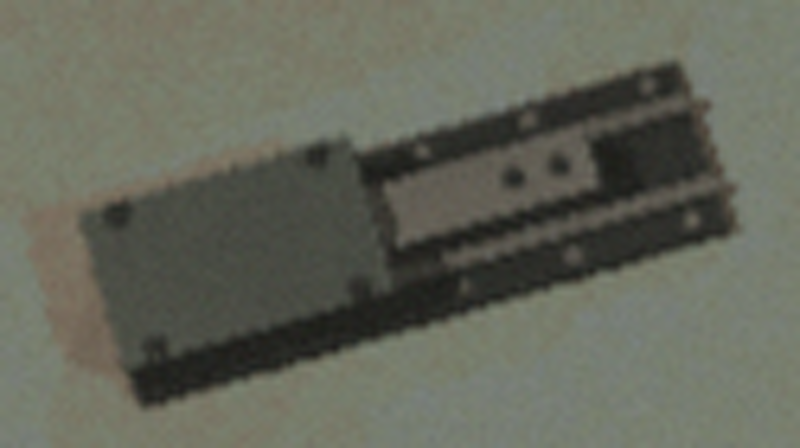

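View pics/bs.png

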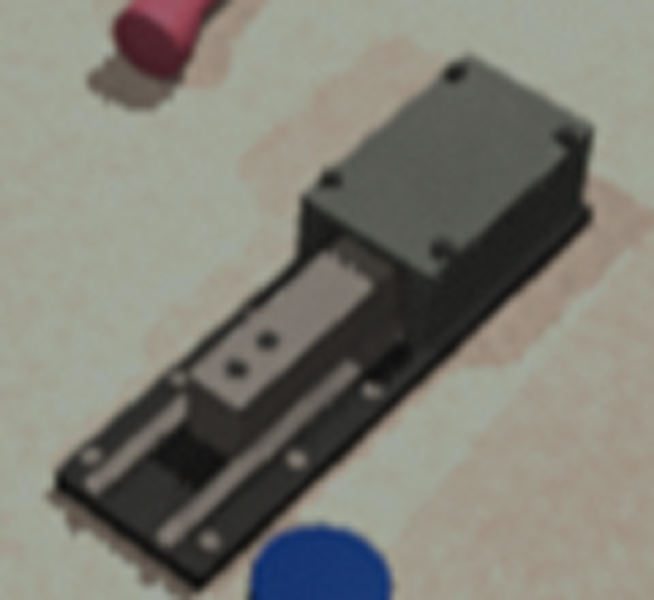

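The crops show the block's outer end, the bed's right end and the housing corners clearly in both views. I'll fit the bed pose and block offset to them, and zoom in on the mallet.

```bash
cat > fit.py <<'E'
from h import *
from scipy.optimize import least_squares
np.set_printoptions(precision=1,suppress=True)
T=[((680,65),-150,-40,12,0),((737,232),-150,40,12,0),((345,138),0,-35,62,0),((392,290),0,35,62,0),((80,213),118,-35,62,0),((130,367),118,35,62,0),((590,133),0,-14,48,1),((605,187),0,14,48,1)]
S=[((302,200),0,35,62,0),((438,280),0,-35,62,0),((592,130),118,-35,62,0),((468,57),118,35,62,0),((60,477),-150,40,12,0),((200,578),-150,-40,12,0),((190,378),0,14,48,1),((240,408),0,-14,48,1)]
def px(L,s,o): return np.array([[(a[0]+.5)/s-.5+o[0],(a[1]+.5)/s-.5+o[1]] for a,*_ in L])
pt,ps=px(T,6.4,(205,145)),px(S,5.45,(265,195))
def W(L,p):
    c,s=np.cos(p[2]),np.sin(p[2]); o=[]
    for _,x,y,z,b in L: x=x+(p[3] if b else 0); o.append((p[0]+c*x-s*y,p[1]+s*x+c*y,z))
    return o
f=lambda p:np.r_[(proj('top',W(T,p))-pt).ravel(),(proj('scene',W(S,p))-ps).ravel()]
r=least_squares(f,[600,35,np.radians(103),-100],x_scale=[10,10,.1,10])
if __name__=='__main__':
    print(r.x,np.degrees(r.x[2])); print(r.fun.reshape(-1,2))
    a=cv2.resize(snap('top')[180:285,350:450],(571,600),interpolation=cv2.INTER_CUBIC)
    save(a,'mt.png')
    a=cv2.resize(snap('scene')[230:330,95:225],(780,600),interpolation=cv2.INTER_CUBIC); save(a,'ms.png')
E
python3 fit.py
```

```text
[615.7  39.2   1.9 -97.2] 106.83392231188755
[[-0.7 -1.2]
 [-1.  -1.1]
 [ 0.7 -1.2]
 [ 0.8 -0.6]
 [-0.3 -0.6]
 [-1.  -0. ]
 [-1.1 -1.8]
 [-0.3 -0.8]
 [-0.7 -1. ]
 [-1.5 -0.4]
 [ 0.7 -0.6]
 [-0.3 -1. ]
 [-1.7 -1.3]
 [-0.2  0.1]
 [-0.9 -0.9]
 [-0.4  0.2]]
```

```bash
python3 -c "
import cv2,numpy as np
a=cv2.resize(cv2.imread('pics/mt.png'),(400,420));b=cv2.resize(cv2.imread('pics/ms.png'),(400,308))
c=np.zeros((420,800,3),np.uint8);c[:,:400]=a;c[:308,400:]=b;cv2.imwrite('pics/m.png',cv2.convertScaleAbs(c,alpha=1.6))"
```

```text
(no output)
```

View pics/m.png

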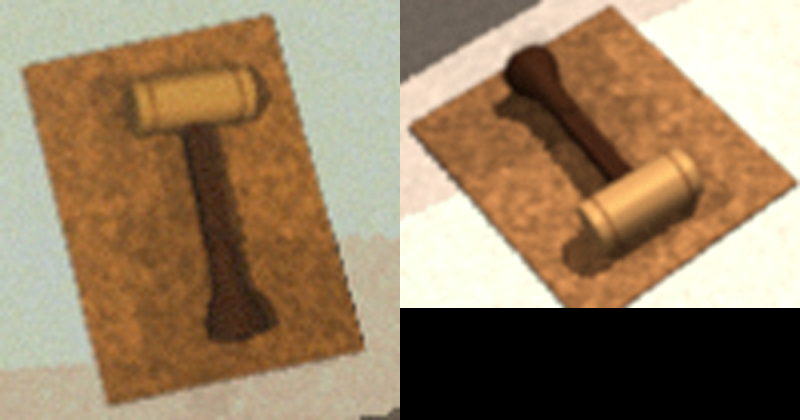

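```bash
cat > fit2.py <<'E'
from h import *
from scipy.optimize import least_squares
np.set_printoptions(precision=1,suppress=True)
def px(L,s,o): return np.array([[(a[0]+.5)/s-.5+o[0],(a[1]+.5)/s-.5+o[1]] for a,*_ in L])
def W(L,p):
    c,s=np.cos(p[2]),np.sin(p[2]); return [(p[0]+c*x-s*y,p[1]+s*x+c*y,z) for _,x,y,z in L]
def fit(T,S,p0):
    pt,ps=px(T,4,(350,180)),px(S,400/130,(95,230))
    r=least_squares(lambda p:np.r_[(proj('top',W(T,p))-pt).ravel(),(proj('scene',W(S,p))-ps).ravel()],p0,x_scale=[10,10,.1])
    print(r.x,np.degrees(r.x[2]),'\n',r.fun.reshape(-1,2).tolist()); return r.x
fit([((198,99),42,0,25),((137,104),42,40,25),((257,94),42,-40,25),((241,338),-124,0,25)],
 [((240,203),42,0,25),((190,235),42,-40,25),((289,168),42,40,25),((134,75),-106,0,25)],[500,-335,.15])
fit([((23,67),120,90,5),((272,15),120,-90,5),((364,350),-120,-90,5),((108,404),-120,90,5)],
 [((10,127),-120,-90,5),((210,6),-120,90,5),((398,184),120,90,5)],[475,-330,.2])
E
python3 fit2.py
```

```text
[ 507.8 -335.1    0.1] 8.24835763618918 
 [[-1.5951385898524677, -0.5371498461684041], [-0.7219376353711482, 0.2878448142855632], [-1.9758728175323768, -1.3605373713710662], [-0.09716563662311728, 0.18152924008074933], [-1.156965032522777, -0.4911559915951216], [-1.3692896587228063, -1.0829454470663222], [-1.1512246029601272, 1.3936878282191287], [0.06998879797509971, 0.48943283320068076]]
[ 478.5 -331.7    0.2] 11.811059736734311 
 [[0.10475749600431072, -1.0356213666629515], [0.008762874733747594, -0.9169544937895466], [0.541871109503461, -0.4955998663189689], [0.11475600505622197, -0.2659077323400538], [-0.9530003475310025, -1.222660282345771], [0.402938788372154, -0.9301741899598142], [0.022592759587183764, -0.9312043241949368]]
```

```bash
python3 - <<'E'
from h import *
np.set_printoptions(precision=2,suppress=True)
A=[180,0,-81.8]
goto([507.8,-335.1,110],A); grip(55,110)
print(get_obs()['t'])
im=snap('top'); save(cv2.resize(im[150:310,330:490],(600,600),interpolation=cv2.INTER_CUBIC),'ab.png')
move_l([507.8,-335.1,8],speed=120); o=get_obs(); print(o['t'],o['wrist_force'],o['tcp_pos'])
grip(0,110); wait(.2); o=get_obs(); print(o['t'],o['grip_width'],o['wrist_force'],o['moment'])
move_l([507.8,-335.1,60],speed=100); wait(.2); o=get_obs(); print(o['t'],o['grip_width'],o['wrist_force'],o['moment'],o['tcp_pos'])
for n in('top','scene'):
    im=snap(n); save(im,n+'2.png')
a=cv2.resize(cv2.imread('pics/top2.png')[150:300,330:480],(400,400)); b=cv2.resize(cv2.imread('pics/scene2.png')[200:330,80:210],(400,400))
cv2.imwrite('pics/g.png',cv2.convertScaleAbs(np.hstack([a,b]),alpha=1.6))
E
```

```text
3.6833
4.7333 [-0.36 -0.47  0.73] [ 508.56 -335.71    8.89]
5.3833 13.81715909460892 [-0.57  1.72  6.44] [0.2  0.14 0.1 ]
6.25 14.045201221778544 [ 0.41  0.12 -1.46] [ 0.    0.03 -0.01] [ 507.09 -334.5    58.88]
```

View pics/g.png

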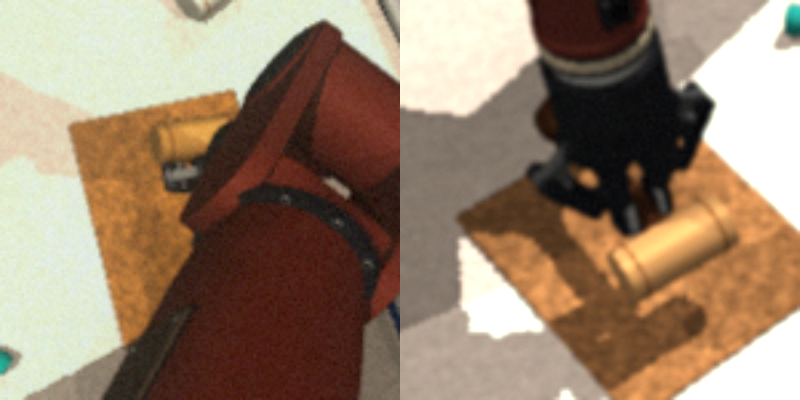

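Mallet held: 1.46 N weight, level, head forward. Next, carry it to the guide, hover behind the block, and check.

```bash
cat >> h.py <<'E'
yaw=106.83; O=np.array([615.7,39.2]); c,s=np.cos(np.radians(yaw)),np.sin(np.radians(yaw)); G=np.array([c,s]); N=np.array([-s,c])
A2=[180,0,yaw-180]
def at(xs,z): # TCP for mallet face at guide x=xs
    p=O+(xs-40)*G+42*N; return [p[0],p[1],z]
def fg(o): return -float(np.array(o['wrist_force'])[:2]@G)
def face(o): return float((np.array(o['tcp_pos'])[:2]-O)@G)+40
E
python3 - <<'E'
from h import *
np.set_printoptions(precision=2,suppress=True)
move_l([507.8,-335.1,130],speed=150)
move_l(at(-115,130),A2,speed=180)
move_l(at(-115,27),speed=120); wait(.2); o=get_obs(); print(o['t'],o['wrist_force'],o['moment'],o['tcp_pos'],at(-115,27),o['ee_rot'])
for n in('top','scene'): save(snap(n),n+'3.png')
a=cv2.resize(cv2.imread('pics/top3.png')[140:240,230:330],(400,400),interpolation=cv2.INTER_CUBIC); b=cv2.resize(cv2.imread('pics/scene3.png')[215:315,250:350],(400,400),interpolation=cv2.INTER_CUBIC)
cv2.imwrite('pics/p.png',cv2.convertScaleAbs(np.hstack([a,b]),alpha=1.6))
E
```

```text
9.6667 [ 0.09  0.15 -2.31] [ 0. -0.  0.] [ 621.31 -121.59   28.23] [np.float64(620.3765590919625), np.float64(-121.3214309525659), 27] [-179.9    -0.07  -73.17]
```

View pics/p.png

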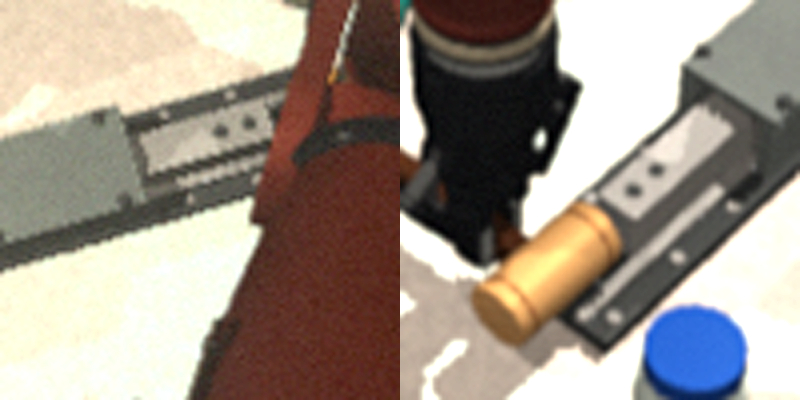

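```bash
python3 - <<'E'
from h import *
np.set_printoptions(precision=2,suppress=True)
o=get_obs(); h=o['tcp_pos'][:2]-42*N; e=h-40*G
print('pred far end',proj('scene',[[*e,44.3]]),'1mm lateral',proj('scene',[[*(e-5*N),44.3]]))
x=-115; log=[]
f0=fg(o); n=0
while x<-85:
    x+=1.5; move_l(at(x,27),speed=20); o=get_obs(); f=fg(o)-f0; log.append((round(x,1),round(face(o),2),round(f,2),round(o['t'],2)))
    if f>3: n+=1
    if n>=4 or f>14: break
print(*log,sep='\n'); print(o['wrist_force'],o['moment'],o['tcp_pos'],o['ee_rot'])
E
```

```text
pred far end [[273.19 294.39]] 1mm lateral [[274.94 295.69]]
(-113.5, -113.35, -1.48, 10.02)
(-112.0, -111.81, 0.29, 10.27)
(-110.5, -110.39, -1.1, 10.52)
(-109.0, -108.89, -0.25, 10.77)
(-107.5, -107.39, 0.64, 11.02)
(-106.0, -105.86, -0.94, 11.27)
(-104.5, -104.4, -0.46, 11.52)
(-103.0, -102.87, -0.15, 11.77)
(-101.5, -101.39, 0.1, 12.02)
(-100.0, -99.89, -0.7, 12.27)
(-98.5, -98.39, -1.56, 12.52)
(-97.0, -97.51, 2.76, 12.77)
(-95.5, -95.96, 2.75, 13.02)
(-94.0, -94.1, 3.23, 13.27)
(-92.5, -92.33, 1.95, 13.52)
(-91.0, -90.8, 2.09, 13.77)
(-89.5, -89.35, 3.21, 14.02)
(-88.0, -87.87, 3.24, 14.27)
(-86.5, -86.39, 3.51, 14.52)
[ 1.75 -3.74 -1.45] [-0.48 -0.17 -0.12] [612.13 -93.92  27.05] [-180.      0.01  -73.17]
```

```bash
python3 - <<'E'
from h import *
np.set_printoptions(precision=2,suppress=True)
x=-86.5; log=[]
while x<-32:
    d=1.5 if x<-67.5 else 0.8
    if log and log[-1][2]>7: d=0.4
    x+=d; move_l(at(x,27),speed=18); o=get_obs(); f=fg(o); log.append((round(x,1),round(face(o),2),round(f,2),round(o['t'],2)))
    if f>11.5 or x-face(o)>4: break
print(*log,sep='\n'); 
w=[fg(get_obs())]
for i in range(6): wait(.05); w.append(fg(get_obs()))
o=get_obs();print(w,face(o),o['wrist_force'],o['moment'],o['tcp_pos'],o['ee_rot'],o['grip_width'])
E
```

```text
(-85.0, -84.87, 4.2, 14.77)
(-83.5, -83.36, 3.33, 15.02)
(-82.0, -81.88, 3.44, 15.27)
(-80.5, -80.36, 3.42, 15.52)
(-79.0, -78.85, 2.66, 15.77)
(-77.5, -77.33, 2.47, 16.02)
(-76.0, -75.84, 3.15, 16.27)
(-74.5, -74.35, 3.23, 16.52)
(-73.0, -72.83, 3.64, 16.77)
(-71.5, -71.3, 3.63, 17.02)
(-70.0, -69.83, 2.61, 17.27)
(-68.5, -68.32, 3.6, 17.52)
(-67.0, -66.83, 3.43, 17.77)
(-66.2, -66.13, 3.13, 18.02)
(-65.4, -65.35, 4.4, 18.27)
(-64.6, -64.53, 3.98, 18.52)
(-63.8, -63.68, 4.24, 18.77)
(-63.0, -62.92, 4.62, 19.02)
(-62.2, -62.11, 4.4, 19.27)
(-61.4, -61.33, 4.95, 19.52)
(-60.6, -60.5, 3.81, 19.77)
(-59.8, -59.7, 4.63, 20.02)
(-59.0, -58.9, 4.33, 20.27)
(-58.2, -58.11, 3.97, 20.52)
(-57.4, -57.31, 3.7, 20.77)
(-56.6, -56.46, 4.01, 21.02)
(-55.8, -55.69, 5.23, 21.27)
(-55.0, -54.9, 3.28, 21.52)
(-54.2, -54.1, 3.57, 21.77)
(-53.4, -53.32, 3.31, 22.02)
(-52.6, -52.51, 4.15, 22.27)
(-51.8, -51.67, 4.78, 22.52)
(-51.0, -50.91, 3.56, 22.77)
(-50.2, -50.16, 4.19, 23.02)
(-49.4, -49.44, 4.22, 23.27)
(-48.6, -48.63, 4.12, 23.52)
(-47.8, -47.9, 5.41, 23.77)
(-47.0, -47.1, 6.32, 24.02)
(-46.2, -46.37, 5.17, 24.27)
(-45.4, -45.62, 5.63, 24.52)
(-44.6, -45.57, 7.0, 24.77)
(-43.8, -45.52, 9.93, 25.02)
(-43.4, -45.5, 10.73, 25.27)
(-43.0, -45.48, 10.81, 25.52)
(-42.6, -45.47, 11.66, 25.77)
[11.65688776272049, 11.39505619216778, 11.76575376226215, 11.448243641638738, 12.07798640763925, 11.323359632545616, 11.323380443530066] -45.44217564591587 [  1.86 -11.27  -3.  ] [-1.9  -0.36 -0.38] [600.27 -54.73  27.24] [-179.96   -0.27  -73.16] 14.130647692278416
```

The pin showed from −50.2 and the hard stop is at −45.5, which is 74.5 mm inside and within range. I'll firm up slightly to about 15 N, back off, and check.

```bash
python3 - <<'E'
from h import *
np.set_printoptions(precision=2,suppress=True)
x=-42.6; log=[]
while x<-39.5:
    x+=.5; move_l(at(x,27),speed=15); wait(.05); f=np.mean([fg(get_obs()),(wait(.03),fg(get_obs()))[1]]); o=get_obs(); log.append((round(x,1),round(face(o),2),round(f,2),round(o['t'],2)))
    if f>14.5: break
print(*log,sep='\n')
wait(.3); print(fg(get_obs()))
move_l(at(-50,27),speed=15); move_l(at(-75,27),speed=60); wait(.2); o=get_obs(); print(o['wrist_force'],o['moment'],o['t'])
move_l(at(-75,130),speed=130)
p=at(-75,130); move_l([p[0],p[1]-120,130],speed=200)
save(snap('scene'),'scene4.png'); save(snap('top'),'top4.png'); print(get_obs()['t'])
print(proj('scene',W) if 0 else [proj('scene',[[*(O-45.5*G+k*N),48]]) for k in(14,-14)])
a=cv2.resize(cv2.imread('pics/top4.png')[145:215,210:330],(686,400),interpolation=cv2.INTER_CUBIC)[:,:400]; b=cv2.resize(cv2.imread('pics/scene4.png')[200:300,270:370],(400,400),interpolation=cv2.INTER_CUBIC)
cv2.imwrite('pics/q.png',cv2.convertScaleAbs(np.hstack([a,b]),alpha=1.6))
E
```

```text
(-42.1, -45.47, np.float64(11.96), 26.4)
(-41.6, -45.43, np.float64(13.81), 26.73)
(-41.1, -45.42, np.float64(15.08), 27.07)
14.82657819637139
[ 0.66 -0.08 -1.88] [-0.03  0.03  0.01] 28.875
30.6667
[array([[313.46, 249.93]]), array([[323.08, 256.28]])]
```

View pics/q.png

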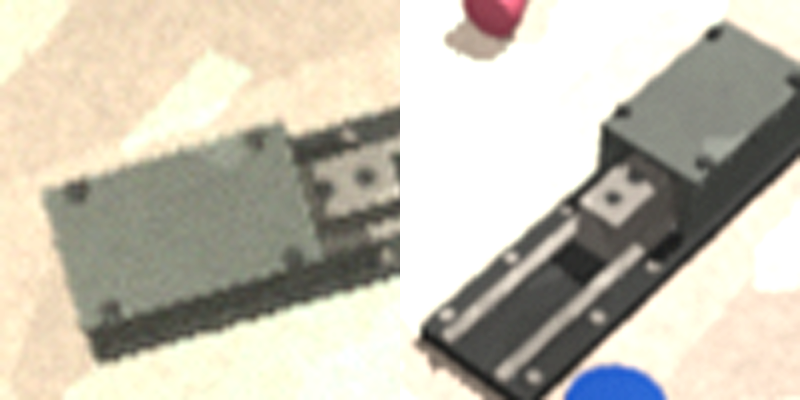

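The block stays home against the stop with about 45 mm sticking out. I'll lay the mallet back down.

```bash
python3 - <<'E'
from h import *
np.set_printoptions(precision=2,suppress=True)
A=[180,0,-78.2]; P=[508.8,-325.4]
move_l([*P,130],A,speed=180); move_l([*P,25],speed=100); wait(.2)
f0=get_obs()['wrist_force'][2]
for z in np.arange(16,6.9,-1.):
    move_l([*P,z],speed=15); wait(.05); o=get_obs(); f=o['wrist_force'][2]-f0; print(z,round(o['tcp_pos'][2],2),round(f,2))
    if f>2.5: break
grip(45,40); wait(.3); print(get_obs()['grip_width'])
move_l([*P,150],speed=100); goto([300,-480,230],A); wait(.3); print(get_obs()['t'])
for n in('top','scene'): save(snap(n),n+'5.png')
a=cv2.resize(cv2.imread('pics/top5.png')[80:320,130:470],(567,400)); b=cv2.resize(cv2.imread('pics/scene5.png')[220:350,90:220],(233,233))
c=np.zeros((400,800,3),np.uint8); c[:,:567]=a; c[:233,567:]=b; cv2.imwrite('pics/e.png',cv2.convertScaleAbs(c,alpha=1.6))
E
```

```text
16.0 16.03 0.63
15.0 15.0 0.49
14.0 13.94 0.9
13.0 12.92 -0.56
12.0 11.93 0.95
11.0 10.92 -0.19
10.0 9.93 0.21
9.0 9.26 1.61
8.0 9.19 6.96
45.18272205184969
39.9167
```

View pics/e.png

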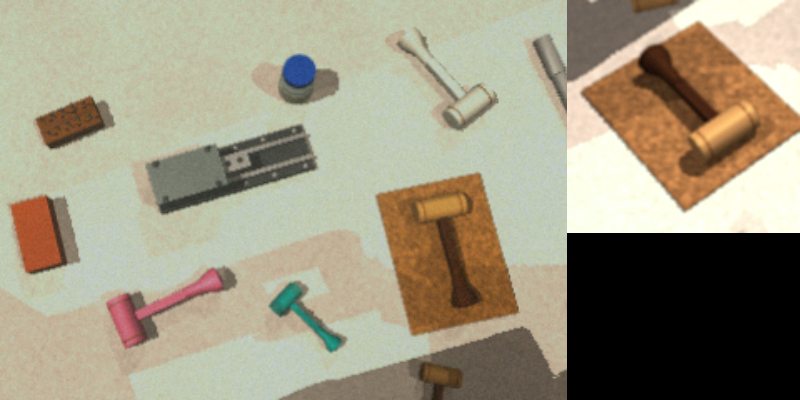

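The mallet lies centred on the mat with its head at about (442,207) and butt at (464,297). The block is in, the jar, brick and burrs are unchanged, and the arm is clear.

```bash
python3 -c "
from station import *
sign_off(); print(get_obs()['t'])"
```

```text
the job is handed in; nothing more can be done
the job is handed in; nothing more can be done
```

The steel block is home against the hidden stop and the mallet is back on the middle of the cork mat. I handed the job in at about 40 s; the interface gives no verdict.

- **Pushing the block:** I used the tan mallet on the mat and nudged the block in steps of 0.4 to 1.5 mm at no more than 20 mm/s. The steady drag was about 3.5 to 4 N.
- **Proof it is home:** The spring pin showed as a slight rise over the last 5 mm. The block then stopped dead with its outer end about 45.5 mm outside the mouth, which puts the stop about 74.5 mm inside. I raised the push to about 15 N, roughly 11 N above the drag, and the mallet face moved less than 0.1 mm. The highest contact force I read was about 15 N.
- **Last checks:** The pictures show the block still in place after I backed off, and the mallet lying level and centred on the mat. The jar, brick and burr stand look unmoved and the gripper touches nothing.

No check failed. The forces were read between steps, not during them, so short peaks were not recorded. Measured positions carry 2 to 3 mm of camera uncertainty.

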